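Switch the bead feeder to its other tray

TASK

With a fingertip, rock the seesaw gate over its pivot (press its raised end down) so that it slopes to the other side, then push the sliding stop all the way across to the left so that the four copper beads roll down that other chute and come to rest in its tray. Nothing is to be picked up: do not touch the beads, leave the other loose things on the bench where they are, and wait until the beads lie still.

Things in the scene. Friction and masses are not known exactly. Their poses are not given: they have to be found in the camera images.
- feeder: the fixed bead feeder, 550 mm wide along its own y. Origin: on the bench surface, under the middle of the seesaw gate; x points away from the robot, up the feed channel; y to the left; z up; its yaw varies. At either end of the seesaw a side chute and then a wooden catch tray (y from 68 to 265 mm left, the same right; walls up to 90 mm high by the seesaw, 70 mm at the trays)
- feed_lip (a point): lower end of the feed channel's floor, over the middle of the seesaw at feeder x = 18 mm, 114 mm above the bench. The channel runs straight from feeder x = 205 mm (wall tops 180 mm above the bench) down to here (wall tops 136 mm); inside 26 mm wide. Four beads wait in it behind the stop at x = 70 mm
- gate (a joint): tilt of the seesaw, an aluminium trough 170 mm long (along feeder y), 50 mm wide, pivot along feeder x, 85 mm above the bench. +0.25 rad: left (+y) end down, feeds the left tray; -0.25: right end down, right tray. Starts at rest at either of these end stops. A weight above the pivot makes it fall over and stay once past level (0); pressing a raised pad takes about 1 N
- seesaw_weight (a point): middle of the seesaw's round steel weight, 32 mm across, 26 mm long along x, above the pivot and in front of the trough; its top is about 153 mm above the bench
- pad_left (a point): middle of the top face of the flat press pad on the front (robot) side of the seesaw's left end, at feeder x = -45, y = +68 mm; 40 mm along x by 34 mm along y, 4 mm thick. Its top is about 133 mm above the bench when raised, 117 mm when level and 99 mm when fully down
- pad_right (a point): the same pad on the seesaw's right end, at feeder y = -68 mm
- stop (a joint): travel of the sliding stop, m: near 0 its steel blade closes the feed channel and holds the beads; pushed along feeder +y (to the left) up to 0.048 (end stop) it leaves the channel and the beads roll out. It stays where it is left; pushing takes 2 to 4 N
- stop_plate (a point): middle of the outer (right, -y) face of the stop's upright push plate, at feeder x = 70, y = -76 mm when closed (-28 mm fully open; the channel's outer wall is at -16 mm), 163 mm above the bench. Plate 36 mm along x, 42 mm high (142 to 184 mm above the bench), 6 mm thick, on a 7 mm rod that leads left to the blade; free space to its right
- tray_left (a point): middle of the floor of the left catch tray, 18 mm above the bench; inside about 96 mm along x by 97 mm along y
- tray_right (a point): middle of the floor of the right catch tray, the same size
- bead1: a round copper bead, 22 mm across, about 24 g, origin at its centre; at the start it waits in the feed channel, number 1 counted from the stop; needs 2 to 3 s to come to rest in a tray after the stop opens
- bead2: a round copper bead, 22 mm across, about 24 g, origin at its centre; at the start it waits in the feed channel, number 2 counted from the stop; needs 2 to 3 s to come to rest in a tray after the stop opens
- bead3: a round copper bead, 22 mm across, about 24 g, origin at its centre; at the start it waits in the feed channel, number 3 counted from the stop; needs 2 to 3 s to come to rest in a tray after the stop opens
- bead4: a round copper bead, 22 mm across, about 24 g, origin at its centre; at the start it waits in the feed channel, number 4 counted from the stop; needs 2 to 3 s to come to rest in a tray after the stop opens
- cuff_a: a loose copper cuff bracelet standing on edge like a short tube, 62 mm across, 42 mm tall; in front of the feeder; origin at the centre of its underside
- cuff_b: a loose copper cuff bracelet, 66 mm across, 46 mm tall; behind the feeder's left side; origin at the centre of its underside
- coil: a loose flat ring of copper wire, 76 mm across, 16 mm tall; behind the left tray; origin at the centre of its underside
- burner: a loose steel spirit burner, 42 mm across, 70 mm tall; behind the feeder's right side; origin at the centre of its underside
- phone: a loose black phone lying flat, 75 x 150 x 9 mm; behind the right tray; origin at the centre of its underside
- pliers: loose pliers lying flat, 170 mm long, 16 mm high, red handles; in front of the feeder; origin near the pivot of the jaws
- block: a loose dark wooden block, 50 x 130 x 18 mm; in front of the left tray; origin at the centre of its underside

How it is judged (in metres and radians):
On the way, in this order (a step that is already met when the one before it is completed fails the run):
1. the seesaw gate has been rocked over to its other side while the beads still wait behind the stop (((value of joint gate above 0.2 rad and distance of pad_left from where it was at the start of the episode above 0.026 m) or (value of joint gate below -0.2 rad and distance of pad_left from where it was at the start of the episode above 0.026 m)) and x of each of bead1, bead2, bead3, bead4 in the frame of feeder above 0.07 m), for 0.2 s.
2. the stop has been pushed across and the channel is open (value of joint stop above 0.04 m), for 0.1 s.
At the end, for the whole second after the job is handed in: the gate lies on the side opposite to its start (past 0.2 rad of 0.25), the stop is at least 40 mm of its 48 mm across, and all four beads lie at rest (under 50 mm/s) in the tray on the gate's new low side (((value of joint gate above 0.2 rad and distance of pad_left from where it was at the start of the episode above 0.026 m and y of bead1 in the frame of feeder between 0.16 and 0.262 m and x of bead1 in the frame of feeder between -0.052 and 0.052 m and height (world z) of each of bead1, bead2, bead3, bead4 below 0.055 m and y of bead2 in the frame of feeder between 0.16 and 0.262 m and x of bead2 in the frame of feeder between -0.052 and 0.052 m and y of bead3 in the frame of feeder between 0.16 and 0.262 m and x of bead3 in the frame of feeder between -0.052 and 0.052 m and y of bead4 in the frame of feeder between 0.16 and 0.262 m and x of bead4 in the frame of feeder between -0.052 and 0.052 m) or (value of joint gate below -0.2 rad and distance of pad_left from where it was at the start of the episode above 0.026 m and y of bead1 in the frame of feeder between -0.262 and -0.16 m and x of bead1 in the frame of feeder between -0.052 and 0.052 m and height (world z) of each of bead1, bead2, bead3, bead4 below 0.055 m and y of bead2 in the frame of feeder between -0.262 and -0.16 m and x of bead2 in the frame of feeder between -0.052 and 0.052 m and y of bead3 in the frame of feeder between -0.262 and -0.16 m and x of bead3 in the frame of feeder between -0.052 and 0.052 m and y of bead4 in the frame of feeder between -0.262 and -0.16 m and x of bead4 in the frame of feeder between -0.052 and 0.052 m)) and value of joint stop above 0.04 m and linear speed of each of bead1, bead2, bead3, bead4 below 0.05 m/s); the robot touches nothing.
It fails at once if a bead was touched by the robot (contact force between any of the arm, the fingers and bead1 above 0.2 N or contact force between any of the arm, the fingers and bead2 above 0.2 N or contact force between any of the arm, the fingers and bead3 above 0.2 N or contact force between any of the arm, the fingers and bead4 above 0.2 N).
It fails at once if a bead was lifted (height (world z) of any of bead1, bead2, bead3, bead4 above 0.2 m).
It fails at once if a bystander was moved more than 25 mm or lifted (distance of any of cuff_a, cuff_b, coil, burner, phone, pliers, block from where it was at the start of the episode above 0.025 m or height (world z) of any of cuff_a, cuff_b, coil, burner, phone, pliers, block above 0.02 m).
It also fails if it takes over 42 s, if anything falls off the work surface, if the arm or the gripper's body presses on something with over 40 N, if the wrist force passes 120 N, or if a joint passes its speed limit or range.

ROBOT

A 7-joint arm with a two-finger parallel gripper is mounted at the origin on the work surface. World frame = base frame: x ahead of the robot, y to its left, z up, the work surface at z = 0. Lengths are in m, angles in degrees, forces in N, time in s.
With the tool pointing down it reaches from about 0.425 to 0.875 m from the base axis. Payload 4.7 kg.
Tool frame: the origin (TCP) lies at the very end of the fingers, on their centre line; the grasp point (between the pads) lies 19 mm behind it; z points along the fingers, y is the direction in which the jaws open and shut (so a half turn about z gives the same grasp; the last joint's range is limited). The gripper opens to 87 mm and grips with 3 to 60 N. Pads are 19 mm wide; open, the fingers measure 117 mm over their backs; the gripper's body (75 mm by 190 mm) begins 51 mm behind the grasp point.
Start: joints at [74.261, 18.392, -4.016, 83.108, 1.295, 78.541, -3.26], TCP at [0.185, -0.623, 0.223] pointing down, gripper open.
Joint ranges: [-163.93, 163.93], [-17.29, 119.83], [-79.2, 71.16], [3.27, 140.29], [-89.18, 269.18], [5.43, 117.66], [-154.24, 154.24]. Speed limits (degrees/s): [147.25, 147.25, 180, 180, 180, 180, 180].

INTERFACE

Orientations are given as [roll, pitch, yaw] about the fixed x, y, z axes, in that order (R = Rz(yaw) Ry(pitch) Rx(roll)).
In Python, from cell import * gives the robot as it stands.
- The arm moves only by the tool drive_tool, never from a script. Its argument "moves" is text: rows parted by semicolons, each of 5 numbers parted by spaces: the shift along the tool's x, y, z in m, then the turn about the tool's z in degrees, then the gripper's target within -1 to 1 (fully open at 1, half-way at 0, shut at -1). In form: x y z yaw fingers; .... A call has exactly 8 rows; each row is the pose to reach, as a shift and turn from the pose commanded when the call began, along the tool's axes at that moment; what a row does not reach only later rows make up. A row lasts 1/10 s, in which the tool goes at most 50 mm and 8.59 degrees, less where a joint would pass 70% of its speed; a pose out of reach is approached as far as the arm can. A call with a gripper value outside its range is refused whole. The fingers move at their own pace and stop on an object; "grip_force" is the grip in N (left out, the last holds). Time passes only in rows, so rows that repeat a pose let the fingers close, or fill a call up. It gives the time, the measured TCP pose, the force and the opening at its end, in the units of the state.
- get_obs(): the state, without advancing time (a new reading comes with each control period).
- read_camera(name): name is "side" or "top"; returns (picture, depth): 384x512x3 uint8, red, green, blue; 384x512 float32, m along the optical axis (not along the pixel's ray), 0 where there is no reading.
- calibration(name): a dict with "intrinsics" (3x3 intrinsics, pixels), "cam_to_world" (4x4, takes a point from camera to world coordinates). Camera axes: x right, y up, looking along -z (the intrinsics and any distortion apply to the point x, -y, -z); pixel columns grow to the right and rows downward; lengths in m; the calibration is good to about 2 mm. A picture is of the moment at which its call begins. calibration takes no time and is no camera call.
- sign_off(): hands the job in, once; it reports no verdict.
Trained networks look in the newest picture that a camera, given by its name, has taken for a name from the list of things; names that differ only in an ending like _2 or _b are one class to them, and where a whole thing is asked for, a point or a joint stands for the part that bears it (a point fixed in the world has none). Each returns a list of dicts, best first, with "conf" (0 to 1); they miss things now and then, are a little off and sometimes report something else, mostly with a low value. They report only what shows in the picture. A call takes as long as a camera call.
- search_frame(camera, name): "uv" ([column, row] in pixels, amid what is visible of it).
- pinpoint(camera, name): "uv" ([column, row] in pixels: a listed point, or the origin of a listed thing).
The state is a dict: "time_s": time; "qpos": joint angles; "joint_velocities": joint speeds; "effort": joint torques, N m; "tool_pos": TCP position; "tool_rot": TCP orientation; "force": force on the tool from outside, world axes, zero at the start; "wrist_torque": the same for the moment, N m; "grip_width": finger opening in m.
Only numpy, scipy, OpenCV 4.12 (cv2) and the standard library are available. Lean on these libraries where they do the work, as an engineer would, in place of code of your own. Each camera call takes 0.05 s, during which the arm holds its last target. There are 200 camera calls.

## Working session

There is one attempt and no reset: what is moved stays moved. The work goes in short steps, Python scripts to look and compute and a tool call to move; the robot and the scene stay as the last step left them, time stands still between calls to the robot, and variables do not carry over. Pictures are saved under pics/ and viewed, about 8 in all and at most 12, crops included, and the job is handed in when it is done.

Besides the shell and the picture viewer there is one more tool, called as name(argument=value, ...) on one line, values as JSON. drive_tool: Moves the arm, as the interface text tells. Its arguments: {"type":"object","properties":{"moves":{"type":"string"},"grip_force":{"type":"number"}},"required":["moves"]}

```bash
mkdir -p pics; cat > h.py <<'E'
from cell import *
import numpy as np, cv2
def w(cam,uv,depth,z=None):
    c=calibration(cam);K=np.array(c["intrinsics"]);T=np.array(c["cam_to_world"])
    u,v=uv
    r=np.array([(u-K[0,2])/K[0,0],-(v-K[1,2])/K[1,1],-1])
    if z is None:
        p=depth[max(0,int(v)-1):int(v)+2,max(0,int(u)-1):int(u)+2];p=p[p>0]
        return T[:3,:3]@(r*np.median(p))+T[:3,3] if len(p) else None
    d=T[:3,:3]@r
    return T[:3,3]+d*(z-T[2,3])/d[2]
def save(cam,name):
    p,d=read_camera(cam);cv2.imwrite("pics/"+name,p[:,:,::-1]);return p,d
E
python3 - <<'E'
from h import *
np.set_printoptions(precision=3,suppress=True)
print(get_obs())
for cam in("top","side"):
    p,d=save(cam,cam+"0.png"); print(calibration(cam))
    for n in["feed_lip","seesaw_weight","pad_left","pad_right","stop_plate","tray_left","tray_right","bead1"]:
        for r in pinpoint(cam,n)[:1]:
            print(cam,n,np.array(r["uv"]),round(r["conf"],2),w(cam,r["uv"],d))
a=cv2.imread("pics/top0.png");b=cv2.imread("pics/side0.png")
E
```

```text
{'time_s': 0.0, 'qpos': array([74.262, 18.439, -4.015, 83.174,  1.294, 78.54 , -3.258]), 'joint_velocities': array([-0.006,  0.101, -0.031,  0.036,  0.046,  0.026, -0.046]), 'effort': array([ -0.   , -49.129,  -0.404, -31.253,  -0.064,   0.044,   0.   ]), 'tool_pos': array([ 0.185, -0.623,  0.221]), 'tool_rot': array([-179.892,    0.005,   16.549]), 'force': array([-0.282,  0.253, -1.365]), 'wrist_torque': array([ 0.01 , -0.015, -0.007]), 'grip_width': 0.08716375757037897}
{'intrinsics': array([[386.633,   0.   , 254.605],
       [  0.   , 386.633, 190.897],
       [  0.   ,   0.   ,   1.   ]]), 'cam_to_world': array([[-0.01 ,  0.999, -0.05 ,  0.534],
       [-1.   , -0.01 , -0.008,  0.012],
       [-0.008,  0.05 ,  0.999,  1.011],
       [ 0.   ,  0.   ,  0.   ,  1.   ]])}
top feed_lip [241.6 196.1] 0.82 [0.568 0.05  0.114]
top seesaw_weight [255.1 221.8] 0.55 [0.509 0.019 0.147]
top pad_left [218.3 229.5] 0.89 [0.492 0.102 0.134]
top pad_right [276.1 222.8] 0.72 [ 0.505 -0.03   0.1  ]
top stop_plate [164.7 211.7] 0.51 [0.533 0.251 0.018]
top tray_left [164.4 209.4] 0.92 [0.539 0.25
[... 162 characters left out ...]
9],
       [  0.   , 365.179, 189.988],
       [  0.   ,   0.   ,   1.   ]]), 'cam_to_world': array([[ 0.968,  0.175, -0.179,  0.414],
       [-0.249,  0.727, -0.639, -0.51 ],
       [ 0.018,  0.664,  0.748,  0.684],
       [ 0.   ,  0.   ,  0.   ,  1.   ]])}
side feed_lip [263.4 167.3] 0.87 [0.566 0.062 0.094]
side seesaw_weight [242.9 173.9] 0.62 [0.509 0.011 0.138]
side pad_left [231.1 151.1] 0.59 [0.499 0.093 0.131]
side pad_right [245.3 201.1] 0.86 [ 0.504 -0.031  0.1  ]
side stop_plate [301.9 169.4] 0.96 [ 0.622 -0.029  0.164]
side tray_left [236.6 142.1] 0.64 [0.516 0.113 0.137]
side tray_right [288.2 271.9] 0.74 [ 0.561 -0.167  0.017]
side bead1 [313.9 146.4] 0.63 [0.671 0.037 0.158]
```

View pics/top0.png

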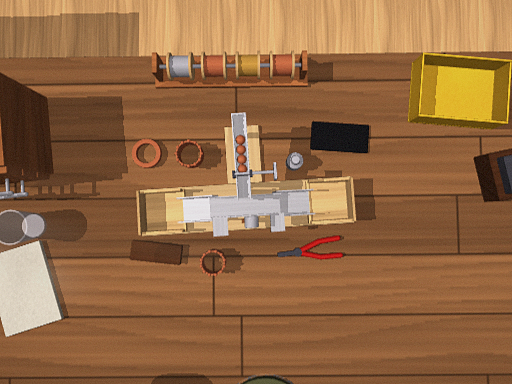

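View pics/side0.png

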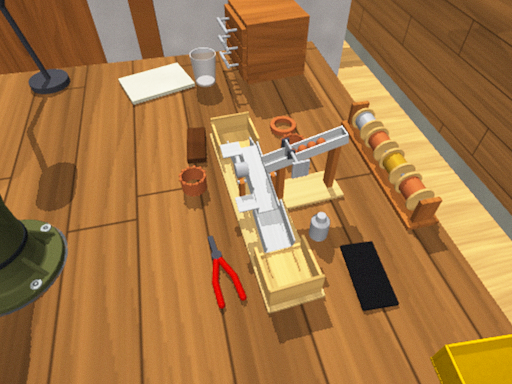

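drive_tool(moves="0.336 -0.2 0 13.2 -1;0.336 -0.2 0 13.2 -1;0.336 -0.2 0 13.2 -1;0.336 -0.2 0 13.2 -1;0.336 -0.2 0 13.2 -1;0.336 -0.2 0 13.2 -1;0.336 -0.2 0 13.2 -1;0.336 -0.2 0 13.2 -1", grip_force=20)

```text
time_s: 1.7
tool_pos: [0.4523, -0.3329, 0.223]
tool_rot: [180.0, -0.1, 3.5]
force: [0.8, -0.8, 0.1]
grip_width: 0.0311
```

drive_tool(moves="0.0735 -0.43 0 0 -1;0.0735 -0.43 0 0 -1;0.0735 -0.43 0 0 -1;0.0735 -0.43 0 0 -1;0.0735 -0.43 0 0 -1;0.0735 -0.43 0 0 -1;0.0735 -0.43 0 0 -1;0.0735 -0.43 0 0 -1")

```text
time_s: 2.5
tool_pos: [0.4944, 0.0637, 0.223]
tool_rot: [179.9, -0.1, 3.3]
force: [0.7, -0.6, 0.2]
grip_width: 0.0005
```

drive_tool(moves="0 0 0 0 -1;0 0 0 0 -1;0 0 0 0 -1;0 0 0 0 -1;0 0 0 0 -1;0 0 0 0 -1;0 0 0 0 -1;0 0 0 0 -1")

```text
time_s: 3.3
tool_pos: [0.4945, 0.0616, 0.2225]
tool_rot: [180.0, 0.0, 3.3]
force: [-0.3, 0.2, 0.7]
grip_width: 0.0003
```

drive_tool(moves="0.008 -0.039 0 0 -1;0.008 -0.039 0.03 0 -1;0.008 -0.039 0.05 0 -1;0.008 -0.039 0.07 0 -1;0.008 -0.039 0.07 0 -1;0.008 -0.039 0.07 0 -1;0.008 -0.039 0.07 0 -1;0.008 -0.039 0.07 0 -1")

```text
time_s: 4.1
tool_pos: [0.501, 0.1014, 0.1538]
tool_rot: [180.0, -0.1, 3.3]
force: [-0.7, 0.8, 0.4]
grip_width: 0.0004
```

```bash
python3 - <<'E'
from h import *
p,d=save("side","s1.png")
q=cv2.resize(p[80:280,150:370],None,fx=3,fy=3,interpolation=cv2.INTER_CUBIC)
cv2.imwrite("pics/s1c.png",q[:,:,::-1]); print(get_obs()["tool_pos"])
E
```

```text
[0.5009174  0.10132727 0.15360965]
```

View pics/s1c.png

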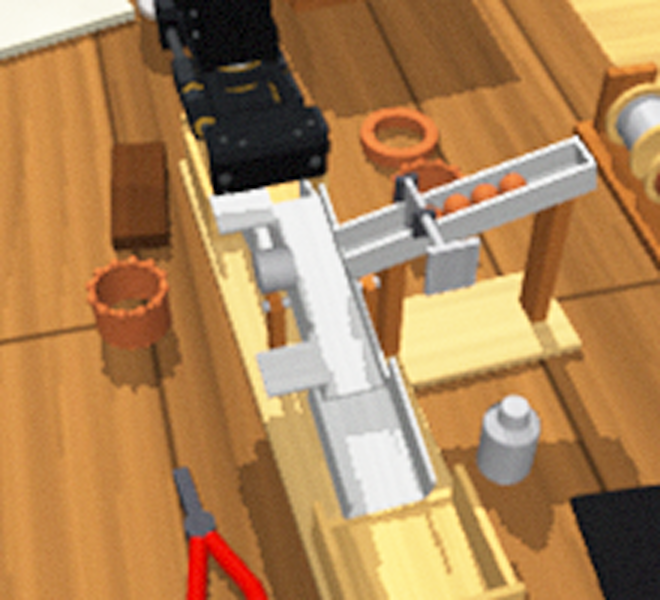

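The crop shows the gripper over the raised left pad (about (240,212)). The beads are still behind the stop at (455–515,190). I'll press now.

drive_tool(moves="0 0 0.01 0 -1;0 0 0.02 0 -1;0 0 0.028 0 -1;0 0 0.035 0 -1;0 0 0.042 0 -1;0 0 0.048 0 -1;0 0 0.05 0 -1;0 0 0.05 0 -1")

```text
time_s: 4.95
tool_pos: [0.5001, 0.1012, 0.1034]
tool_rot: [180.0, 0.0, 3.3]
force: [-3.4, -0.6, 7.9]
grip_width: 0.0006
```

drive_tool(moves="0 0 -0.03 0 -1;0 0 -0.07 0 -1;0 0 -0.11 0 -1;0 0 -0.12 0 -1;0.05 0.05 -0.12 0 -1;0.05 0.1 -0.12 0 -1;0.05 0.15 -0.12 0 -1;0.05 0.2 -0.12 0 -1")

```text
time_s: 5.75
tool_pos: [0.5607, -0.0813, 0.2215]
tool_rot: [-180.0, 0.0, 3.4]
force: [1.1, -0.1, -0.3]
grip_width: 0.0005
```

```bash
python3 - <<'E'
from h import *
np.set_printoptions(precision=4,suppress=True)
o=get_obs();print(o["tool_pos"],o["tool_rot"],o["force"])
p,d=save("side","s2.png")
for n in["stop_plate","pad_left","pad_right","bead1"]:
    for r in pinpoint("side",n)[:1]: print(n,r["uv"],r["conf"],w("side",r["uv"],d))
q=cv2.resize(p[80:280,150:370],None,fx=3,fy=3,interpolation=cv2.INTER_CUBIC)
cv2.imwrite("pics/s2c.png",q[:,:,::-1])
E
```

```text
[ 0.5607 -0.0813  0.2215] [-179.9813    0.0475    3.3863] [ 1.1365 -0.1281 -0.2797]
pad_left [230.9, 160.7] 0.72 [0.4972 0.0958 0.0992]
pad_right [247.2, 186.2] 0.98 [ 0.5105 -0.0206  0.1334]
bead1 [317.6, 141.9] 0.54 [0.6841 0.0494 0.1579]
```

View pics/s2c.png

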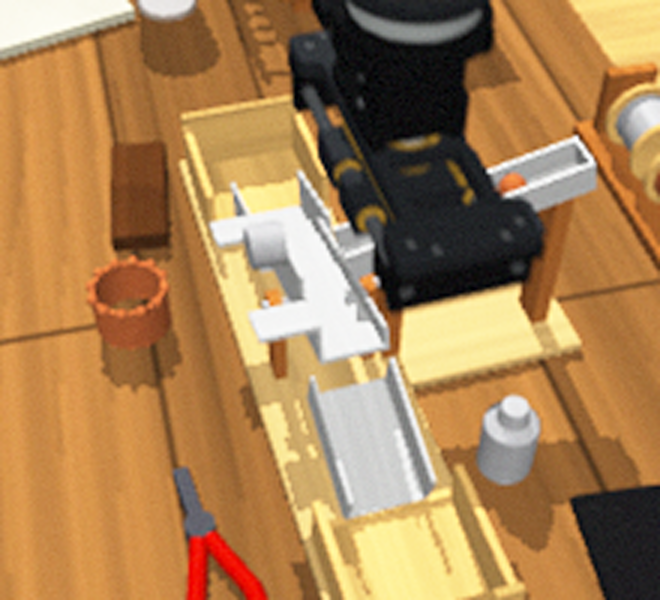

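The seesaw is over: the left pad is at z = 0.099 and the right at 0.133. The beads still wait in the channel near (512,185). Next I'll place the fingertip to the right of the push plate.

drive_tool(moves="0.04 -0.005 0 0 -1;0.066 -0.007 0 0 -1;0.066 -0.007 0.02 0 -1;0.066 -0.007 0.045 0 -1;0.066 -0.007 0.063 0 -1;0.066 -0.007 0.063 0 -1;0.066 -0.007 0.063 0 -1;0.066 -0.007 0.063 0 -1")

```text
time_s: 6.8
tool_pos: [0.627, -0.0677, 0.1611]
tool_rot: [180.0, -0.1, 3.4]
force: [0.4, 0.0, 0.2]
grip_width: 0.0003
```

```bash
python3 - <<'E'
from h import *
o=get_obs();print(o["tool_pos"],o["force"])
p,d=save("side","s3.png")
q=cv2.resize(p[80:280,200:420],None,fx=3,fy=3,interpolation=cv2.INTER_CUBIC)
cv2.imwrite("pics/s3c.png",q[:,:,::-1])
E
```

```text
[ 0.62697635 -0.06771847  0.1610678 ] [0.44849441 0.00577853 0.22290237]
```

View pics/s3c.png

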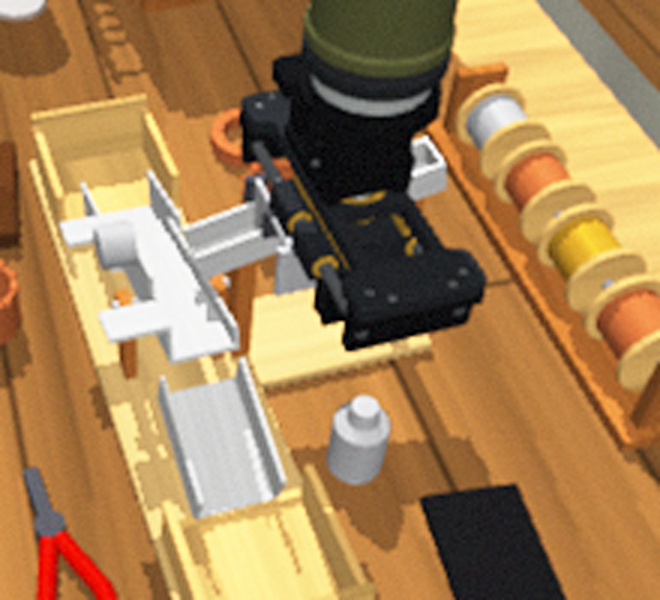

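The gripper is just to the right of the plate (plate edge at about (290,270)) and clear of the channel. I'll push left along feeder y.

drive_tool(moves="0 -0.012 0 0 -1;0 -0.022 0 0 -1;0 -0.032 0 0 -1;0 -0.042 0 0 -1;0 -0.052 0 0 -1;0 -0.06 0 0 -1;0 -0.067 0 0 -1;0 -0.07 0 0 -1")

```text
time_s: 7.65
tool_pos: [0.6222, 0.0023, 0.1597]
tool_rot: [-180.0, -0.0, 3.4]
force: [0.3, -1.4, 2.0]
grip_width: 0.0006
```

drive_tool(moves="0 -0.002 0 0 -1;0 -0.004 0 0 -1;0 -0.006 0 0 -1;0 -0.006 0 0 -1;0 -0.006 0 0 -1;0 -0.006 0 0 -1;0 -0.006 0 0 -1;0 -0.006 0 0 -1")

```text
time_s: 8.45
tool_pos: [0.6215, 0.0072, 0.1593]
tool_rot: [-180.0, 0.0, 3.3]
force: [0.4, -0.8, -0.8]
grip_width: 0.0006
```

drive_tool(moves="0 -0.001 0 0 -1;0 -0.002 0 0 -1;0 -0.003 0 0 -1;0 -0.004 0 0 -1;0 -0.005 0 0 -1;0 -0.005 0 0 -1;0 -0.005 0 0 -1;0 -0.005 0 0 -1")

```text
time_s: 9.25
tool_pos: [0.6214, 0.0096, 0.1594]
tool_rot: [179.8, 0.0, 3.2]
force: [-0.2, -4.9, 0.3]
grip_width: 0.0003
```

```bash
python3 - <<'E'
from h import *
o=get_obs();print(o["tool_pos"],o["force"])
p,d=save("side","s4.png");t,dt=save("top","t4.png")
f=lambda a:cv2.resize(a,(400,364),interpolation=cv2.INTER_CUBIC)
q=np.hstack([f(p[80:280,200:420]),f(t[90:270,130:328])])
cv2.imwrite("pics/s4c.png",q[:,:,::-1])
E
```

```text
[0.62136983 0.00955007 0.15938344] [-0.21311296 -4.89630598  0.32496086]
```

View pics/s4c.png

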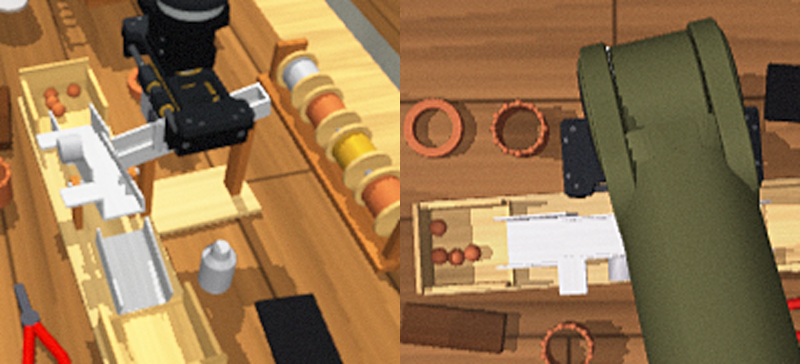

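All four beads are in the left tray. The push force is up to 5 N and motion has stalled. I'll push a little more to confirm the end stop, then back off and raise.

drive_tool(moves="0 -0.002 0 0 -1;0 -0.004 0 0 -1;0 -0.005 0 0 -1;0 -0.005 0 0 -1;0 -0.005 0 0 -1;0 -0.005 0 0 -1;0 -0.005 0 0 -1;0 -0.005 0 0 -1")

```text
time_s: 10.15
tool_pos: [0.6213, 0.0097, 0.1594]
tool_rot: [179.5, 0.1, 3.0]
force: [-0.0, -12.3, 0.8]
grip_width: 0.0007
```

drive_tool(moves="0 0.015 0 0 -1;0 0.035 0 0 -1;0 0.05 -0.03 0 -1;0 0.08 -0.08 0 -1;0 0.12 -0.12 0 -1;0 0.17 -0.12 0 -1;0 0.21 -0.12 0 -1;0 0.22 -0.12 0 -1")

```text
time_s: 10.95
tool_pos: [0.6333, -0.2107, 0.2795]
tool_rot: [179.8, -0.0, 2.8]
force: [0.9, -0.6, -0.4]
grip_width: 0.0003
```

```bash
python3 - <<'E'
from h import *
np.set_printoptions(precision=3,suppress=True)
o=get_obs();print(o["tool_pos"],o["force"],o["time_s"])
p,d=save("side","s5.png");t,dt=save("top","t5.png")
for n in["stop_plate","pad_left","bead1"]:
  for cam,dd in(("side",d),("top",dt)):
    for r in pinpoint(cam,n)[:4]:
        x=w(cam,r["uv"],dd);c,s=np.cos(.056),np.sin(.056);e=x[:2]-[.5505,.044]
        print(n,cam,r["uv"],round(r["conf"],2),x,"feeder",e@[c,s],e@[-s,c])
f=lambda a:cv2.resize(a,(400,364),interpolation=cv2.INTER_CUBIC)
q=np.hstack([f(p[80:280,200:420]),f(t[90:270,130:328])])
cv2.imwrite("pics/s5c.png",q[:,:,::-1])
E
```

```text
[ 0.633 -0.211  0.28 ] [ 0.935 -0.581 -0.386] 10.95
stop_plate side [292.7, 154.1] 0.94 [0.617 0.019 0.163] feeder 0.0653108460721923 -0.028470489636891777
stop_plate side [288.5, 155.6] 0.67 [0.608 0.019 0.162] feeder 0.05602190852169711 -0.028621299283921924
stop_plate side [315.7, 234.7] 0.62 [ 0.645 -0.096  0.021] feeder 0.08677777545598658 -0.14504843431318395
stop_plate side [285.8, 271.9] 0.5 [ 0.556 -0.166  0.017] feeder -0.005786164313612629 -0.20955934025626088
stop_plate top [256.2, 170.7] 0.69 [0.637 0.015 0.01 ] feeder 0.0848469066633254 -0.0334139533269713
pad_left side [230.7, 156.6] 0.82 [0.499 0.108 0.101] feeder -0.047729217449158826 0.06650764161194202
pad_left top [216.8, 224.8] 0.74 [0.501 0.109 0.1  ] feeder -0.04561815546332396 0.06768543544233063
bead1 side [233.9, 139.7] 0.59 [0.529 0.239 0.037] feeder -0.010327181518319442 0.19564563480729066
bead1 side [226.2, 127.9] 0.46 [0.519 0.298 0.032] feeder -0.017416254485196587 0.25576743580391414
bead1 side [226.6, 137.8] 0.42 [0.513 0.262 0.027] feeder -0.025271278761978263 0.21967172621672365
bead1 side [239.0, 159.9] 0.38 [0.508 0.045 0.146] feeder -0.04274277268669094 0.003750142920669193
bead1 top [168.6, 213.3] 0.53 [0.529 0.237 0.036] feeder -0.010735732811374098 0.19410875373105324
bead1 top [147.6, 200.1] 0.52 [0.563 0.291 0.034] feeder 0.02610191511482077 0.24597956277012864
bead1 top [154.4, 220.4] 0.44 [0.511 0.278 0.016] feeder -0.026386715871422738 0.2362651863092607
bead1 top [150.1, 217.0] 0.37 [0.52  0.285 0.033] feeder -0.0169640377898095 0.24229918212956675
```

View pics/s5c.png

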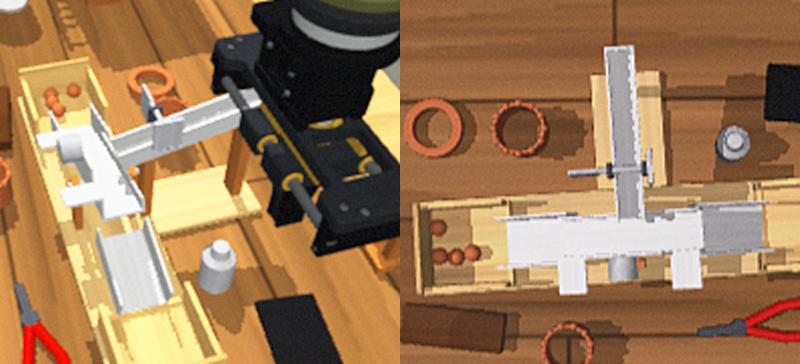

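Four beads lie in the left tray (at (435,227) and (438–472,255) in the top crop), in the same spots as in the previous picture. The channel is empty, the plate is at −28 mm (fully open), the left pad is down and the arm is clear.

```bash
python3 -c "
from cell import *
print(sign_off())"
```

```text
the job is handed in; nothing more can be done
None
```

I rocked the seesaw over to the left by pressing its raised left pad, then pushed the stop to its left end. All four copper beads rolled into the left tray, and I handed the job in at about 11 s of the 42 s allowed. `sign_off()` reports no verdict, so the result below rests on my own last checks.

- **Gate:** the left pad reads about 100 mm above the bench, against 99 mm when fully down. The beads were still behind the stop after it tipped.
- **Stop:** the plate's outer face is at feeder y = −28 mm, which is fully open. The push force rose to 12 N with no further movement.
- **Beads:** all four are in the left tray, in the same places in two pictures 1.7 s apart, and the channel is empty. I judged that they lie still from those pictures and did not measure their speed.
- **Other things:** the arm is clear, and the loose things in view look unmoved by eye. I did not measure their positions.

Some low-confidence network detections were wrong: extra "stop_plate" hits in both cameras and one "bead1" hit on the weight. I set them aside because they did not fit the known heights or the pictures.

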